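# Pack the cheese wedges head to tail on the cheese board

### The arm

A 6-joint arm with a two-finger parallel gripper is mounted at the origin on a cart in front of the work surface, level with it; the furniture and walls round the work are solid. World frame = base frame: x ahead of the robot, y to its left, z up, the work surface at z = 0. Lengths are in mm, angles in rad, forces in N, time in s.
With the tool pointing down it reaches from about 350 to 775 mm from the base axis. Payload 7.3 kg.
Tool frame: the origin (TCP) lies at the very end of the fingers, on their centre line; the grasp point (between the pads) lies 19 mm behind it; z points along the fingers, y is the line along which they close (so a half turn about z gives the same grasp; the last joint's range is limited). The gripper opens to 92 mm and grips with 3 to 60 N. Pads are 19 mm wide; open, the fingers measure 130 mm over their backs; the gripper's body (75 mm by 190 mm) begins 47 mm behind the grasp point.
Start: joints at [1.125, 0.342, 1.524, -0, 1.275, -0.146], TCP at [155.033, 501.607, 226.741] pointing down, gripper open.
Joint ranges: [-2.53, 2.53], [-0.77, 2.02], [0.04, 2.7], [-1, 4.14], [0.28, 2.66], [-3.11, 3.11]. Speed limits (rad/s): [2.57, 2.57, 3.14, 3.14, 3.14, 3.14].

### API

Orientations are given as [roll, pitch, yaw] about the fixed x, y, z axes, in that order (R = Rz(yaw) Ry(pitch) Rx(roll)).
In Python, from plant import bot gives the robot as it stands.
- The arm moves only by the tool send_rows, never from a script. Its argument "rows" is a list of rows, each an object of numbers: "x", "y", "z": the shift along the tool's x, y, z in units of 0.2 m (1.0 is 0.2 m); "ax", "ay", "az": the turn, a rotation vector about the tool's x, y, z in units of 60 degrees (1.0 is 60 degrees); "jaw": the opening, from -1 (shut) to 1 (fully open), so that 0 is half open. In form: [{"x": .., "y": .., "z": .., "ax": .., "ay": .., "az": .., "jaw": ..}, ...]. A call has exactly 10 rows; each row is the pose to reach, as a shift and turn from the pose commanded when the call began, along the tool's axes at that moment; what a row does not reach only later rows make up. A row lasts 1/8 s, in which the tool goes at most 62.5 mm and 10.7 degrees, less where a joint would pass 70% of its speed; a pose out of reach is approached as far as the arm can. A call with a number of a shift or a turn outside -1 to 1 is refused whole. A call with a gripper value outside its range is refused whole. The fingers move at their own pace and stop on an object; the grip force is fixed at half the most. Time passes only in rows, so rows that repeat a pose let the fingers close, or fill a call up. It gives the time, the measured TCP pose, the force, the opening and the grip force at its end, in the units of the state.
- bot.get_obs(): the state, without advancing time (a new reading comes with each control period).
- bot.capture(name): name is "side" or "top"; returns (picture, depth): 480x640x3 uint8, red, green, blue; 480x640 float32, mm along the optical axis (not along the pixel's ray), 0 where there is no reading.
- bot.camera_model(name): a dict with "vertical_fov" (degrees; the focal length in pixels is half the picture's height over the tangent of half this angle, whatever the lens; pixels are square), "cx", "cy" (the principal point, pixels), "R" (3x3) and "t" (3): a world point X has camera coordinates R X + t. Camera axes: x right, y down, z forward; pixel columns grow to the right and rows downward; lengths in mm; the calibration is good to about 2 mm. A picture is of the moment at which its call begins. camera_model takes no time and is no camera call.
- bot.close_job(): hands the job in; it is judged then, once.
The state is a dict: "time": time; "joint_positions": joint angles; "dq": joint speeds; "tau": joint torques, N m; "tool_pos": TCP position; "tcp_rot": TCP orientation; "contact_force": force on the tool from outside, world axes, zero at the start; "moment": the same for the moment, N m; "grip_width": finger opening in mm; "finger_force": force on a finger pad.
Only numpy, scipy, OpenCV 4.12 (cv2) and the standard library are available. Lean on these libraries where they do the work, as an engineer would, in place of code of your own. Each camera call takes 0.05 s, during which the arm holds its last target. There are 200 camera calls.

### The job

Pack all four cheese wedges into the railed bay of the marble cheese board, head to tail in turn so that together they fill it as one tight rectangle: add the two loose ones from the chopping board beside the two that are there, and push the wedges home until no end sticks out past the ends of the rails. It is snug: the others may have to be pushed up together before the last one will go in. Do not shove the cheese board along the worktop, leave the jar, mug and bowl alone, and leave all four wedges lying flat.

Things in the scene. Friction and masses are not known exactly. Their poses are not given: they have to be found in the camera images.
- cheese_board: Loose marble board, 170 x 170 x 15 mm, 1.2 kg; slides on the worktop if pushed with over about 8 N. Origin: centre of its underside, z up. An oak rail, 10 mm thick, 20 mm above the marble, encloses a bay on three sides: inner faces of side rails at x = -71.5 and +71.5 mm, of the back rail at y = 72; side rails end at y = 3, where the bay is open. The y < 3 half is bare marble, level with the bay's floor.
- bay_mouth (a point): On the marble, 15 mm above the worktop, middle of the line joining the front ends of the side rails; axes as cheese_board: +y into the bay (roughly to the robot's left, so the mouth faces right), +x roughly away from the robot. Bay 143 mm wide in x, 69 deep in y. Packed, wedge origins lie near x = +57 (wedge_a), +15 (wedge_b), -13, -56 mm (the loose two, either in either place), y = 35 mm here.
- wedge_a: Hard cheese wedge 50 mm high, 68 long, right-angled trapezium from above: thick end (brown rind) 46 mm, thin end 24. Origin on the underside at mid length; x runs along it to the thick end (ends at +34, -34 mm), z up; square long side at y = -14 mm, slanting side from y = +10 (thin) to +32 (thick). 0.1 to 0.17 kg, slippery. In the bay loosely at the far rail, thick end at the back, square side to the rail.
- wedge_b: Like wedge_a in shape, size and frame. Stands loosely in the bay beside wedge_a, slant towards wedge_a's slant, thick end at the mouth and sticking 5 to 10 mm out of it: it must be pushed in. Its square side faces the free part of the bay.
- wedge_c: Like wedge_a in shape, size and frame. Lies flat and loose on the chopping board, at any place and heading. In the pack, the loose wedge next to wedge_b has its thick end at the back and its square side on wedge_b's.
- wedge_d: Like wedge_a in shape, size and frame. Lies flat and loose on the chopping board, at any place and heading. In the pack, the loose wedge at the near rail (-x) has its thick end at the mouth and its square side on the rail; the four measure 140 mm across the 143 mm bay and 68 mm in its depth of 69.
- wedge_a_thick (a point): Point in wedge_a's thick end face (x = +34, y = 0 mm in its frame), 25 mm above its underside.
- wedge_b_thick (a point): Point in wedge_b's thick end face (x = +34, y = 0 mm in its frame), 25 mm above its underside.
- wedge_c_thick (a point): Point in wedge_c's thick end face (x = +34, y = 0 mm in its frame), 25 mm above its underside.
- wedge_d_thick (a point): Point in wedge_d's thick end face (x = +34, y = 0 mm in its frame), 25 mm above its underside.
- chopping_board: Fixed wooden chopping board, 240 x 360 x 22 mm, long side roughly across the robot's view; the two loose wedges lie on it. Origin at the centre of its underside. Above the back of the worktop hangs a wall cabinet: front at x = 0.575 m, underside 0.43 m above the worktop, from y = -0.21 m leftwards; keep the wrist in front of it.
- jar: Bystander: lidded glass jar, 68 mm wide, 84 mm high, standing behind the work. Origin under its centre.
- mug: Bystander: cream mug, 78 mm wide, 100 mm high, standing behind the work. Origin under its centre.
- bowl: Bystander: green bowl, 150 mm wide, 77 mm high, standing beside the hob. Origin under its centre.

How it is judged (in metres and radians):
At the end, for the whole second after the job is handed in: All four wedges flat on the marble in the bay, within 5 mm of their places across it and 4 degrees of square, thick ends alternating (back, mouth, back, mouth from far rail to near; either loose wedge in either place), none sticking out over 3 mm past the rail ends, at rest (x of wedge_a in the frame of bay_mouth between 0.0517 and 0.0617 m and y of wedge_a in the frame of bay_mouth between 0.031 and 0.038 m and z of wedge_a in the frame of bay_mouth between -0.003 and 0.003 m and angle between the x axis of each of wedge_a, wedge_b and the y axis of cheese_board, either way round below 0.07 rad and angle between each of wedge_a, wedge_b's own z axis and vertical below 0.06 rad and y of wedge_a_thick in the frame of bay_mouth above 0.062 m and x of wedge_b in the frame of bay_mouth between 0.0098 and 0.0198 m and y of wedge_b in the frame of bay_mouth between 0.031 and 0.038 m and z of wedge_b in the frame of bay_mouth between -0.003 and 0.003 m and y of wedge_b_thick in the frame of bay_mouth below 0.006 m and ((x of wedge_c in the frame of bay_mouth between -0.01825 and -0.00825 m and y of wedge_c in the frame of bay_mouth between 0.031 and 0.038 m and z of wedge_c in the frame of bay_mouth between -0.003 and 0.003 m and angle between the x axis of each of wedge_c, wedge_d and the y axis of cheese_board, either way round below 0.07 rad and angle between each of wedge_c, wedge_d's own z axis and vertical below 0.06 rad and y of wedge_c_thick in the frame of bay_mouth above 0.062 m and x of wedge_d in the frame of bay_mouth between -0.061 and -0.051 m and y of wedge_d in the frame of bay_mouth between 0.031 and 0.038 m and z of wedge_d in the frame of bay_mouth between -0.003 and 0.003 m and y of wedge_d_thick in the frame of bay_mouth below 0.006 m) or (x of wedge_d in the frame of bay_mouth between -0.01825 and -0.00825 m and y of wedge_d in the frame of bay_mouth between 0.031 and 0.038 m and z of wedge_d in the frame of bay_mouth between -0.003 and 0.003 m and angle between the x axis of each of wedge_d, wedge_c and the y axis of cheese_board, either way round below 0.07 rad and angle between each of wedge_d, wedge_c's own z axis and vertical below 0.06 rad and y of wedge_d_thick in the frame of bay_mouth above 0.062 m and x of wedge_c in the frame of bay_mouth between -0.061 and -0.051 m and y of wedge_c in the frame of bay_mouth between 0.031 and 0.038 m and z of wedge_c in the frame of bay_mouth between -0.003 and 0.003 m and y of wedge_c_thick in the frame of bay_mouth below 0.006 m)) and linear speed of each of wedge_a, wedge_b, wedge_c, wedge_d below 0.01 m/s); the robot touches nothing.
It fails at once if the cheese board is shoved more than 15 mm along the worktop (distance of cheese_board from where it was at the start of the episode above 0.015 m).
It fails at once if the jar is moved more than 25 mm (distance of jar from where it was at the start of the episode above 0.025 m).
It fails at once if the mug is moved more than 25 mm (distance of mug from where it was at the start of the episode above 0.025 m).
It fails at once if the bowl is moved more than 25 mm (distance of bowl from where it was at the start of the episode above 0.025 m).
It also fails if it takes over 72 s, if anything falls off the work surface, if the arm or the gripper's body presses on something with over 40 N, if the wrist force passes 120 N, or if a joint passes its speed limit or range.

## Working session

There is one attempt and no reset: what is moved stays moved. The work goes in short steps, Python scripts to look and compute and a tool call to move; the robot and the scene stay as the last step left them, time stands still between calls to the robot, and variables do not carry over. Pictures are saved under pics/ and viewed, at most 10 in all, crops included, and the job is handed in when it is done.

Besides the shell and the picture viewer there is one more tool, called after "Call:" as name(argument=value, ...) on one line, values as JSON. send_rows: Moves the arm, as the interface text tells. Its arguments: {"type":"object","properties":{"rows":{"type":"array","items":{"type":"object","properties":{"x":{"type":"number","minimum":-1,"maximum":1},"y":{"type":"number","minimum":-1,"maximum":1},"z":{"type":"number","minimum":-1,"maximum":1},"ax":{"type":"number","minimum":-1,"maximum":1},"ay":{"type":"number","minimum":-1,"maximum":1},"az":{"type":"number","minimum":-1,"maximum":1},"jaw":{"type":"number"}}}}},"required":["rows"]}

```bash
mkdir -p pics; ls; python3 - <<'E'
from plant import bot
import cv2,numpy as np
print(bot.get_obs())
for n in("top","side"):
    p,d=bot.capture(n); np.savez(f"pics/{n}0.npz",p=p,d=d); cv2.imwrite(f"pics/{n}0.png",p[:,:,::-1]); m=bot.camera_model(n);print(m)
E
```

```text
pics
{'time': 0.0, 'joint_positions': array([ 1.12500259e+00,  3.42703719e-01,  1.52503182e+00, -1.01741202e-05,
        1.27539151e+00, -1.45964732e-01]), 'dq': array([-0.0008398 , -0.00022319, -0.00116176, -0.00077273, -0.00031574,
        0.00081767]), 'tau': array([-4.63854904e-04, -4.31241095e+01, -2.44217652e+01,  7.18839490e-02,
        5.60309656e-02, -6.01935858e-05]), 'tool_pos': array([154.84648988, 501.21286766, 226.04966212]), 'tcp_rot': array([-3.14007316e+00, -2.13547320e-04,  2.84176646e+00]), 'contact_force': array([ 0.38132596, -0.18990654,  0.37735607]), 'moment': array([0.01136213, 0.00190852, 0.0020559 ]), 'finger_force': 0.0, 'grip_width': 91.54935587661893}
{'vertical_fov': 47.392976308960414, 'cx': 315.87676409011436, 'cy': 244.09516464409916, 'R': array([[-0.01865803, -0.99975049,  0.01228121],
       [-0.98193588,  0.01600954, -0.18853548],
       [ 0.18829182, -0.01557706, -0.98198958]]), 't': array([ -9.21488906, 569.8929291 , 995.33963976])}
{'vertical_fov': 42.45580803876964, 'cx': 311.0840283699963, 'cy': 245.57163826605174, 'R': array([[ 0.9857749 , -0.1677585 , -0.01024334],
       [-0.07467519, -0.38257262, -0.92090271],
       [ 0.15057043,  0.9085677 , -0.38965789]]), 't': array([-568.64569882,  112.71800111, 1221.56464702])}
```

View pics/top0.png

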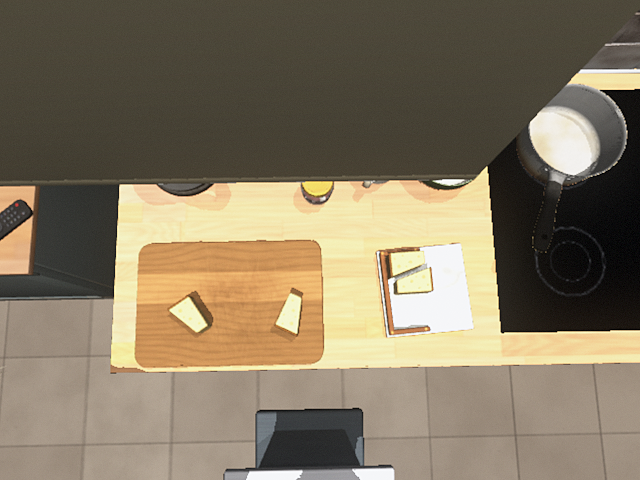

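View pics/side0.png

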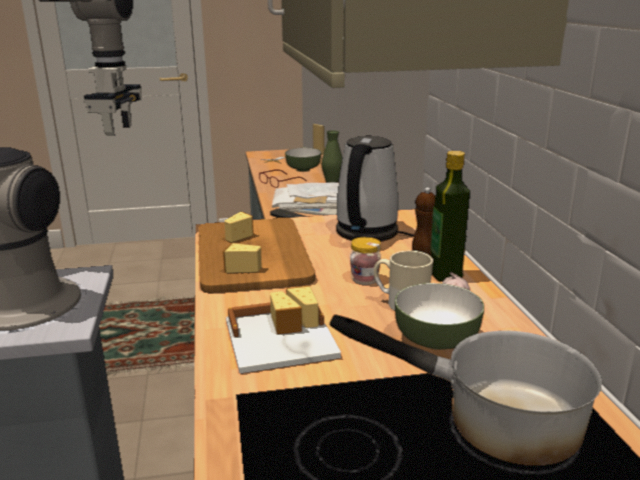

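The top view shows the loose wedges at about (190,313) and (289,312). The cheese board is around (425,290) with wedges a and b at (410,270) and the free bay below them. The side view shows the mouth facing the hob.

```bash
cat > h.py <<'E'
import numpy as np,cv2
from plant import bot
def cam(n):
    m=bot.camera_model(n); f=240/np.tan(np.radians(m["vertical_fov"]/2)); return f,m["cx"],m["cy"],np.array(m["R"]),np.array(m["t"])
def cast(n,uv,z):
    f,cx,cy,R,t=cam(n); uv=np.atleast_2d(uv).astype(float)
    r=np.c_[(uv[:,0]-cx)/f,(uv[:,1]-cy)/f,np.ones(len(uv))]@R
    c=-R.T@t; return (c+r*((z-c[2])/r[:,2])[:,None])
def world(n,d):
    f,cx,cy,R,t=cam(n); v,u=np.mgrid[:480,:640]
    P=np.stack([(u-cx)/f*d,(v-cy)/f*d,d],-1); return (P-t)@R
def proj(n,X):
    f,cx,cy,R,t=cam(n); c=np.atleast_2d(X)@R.T+t; return np.c_[c[:,0]/c[:,2]*f+cx,c[:,1]/c[:,2]*f+cy]
def blobs(mask,amin=100):
    cs,_=cv2.findContours(mask.astype(np.uint8),cv2.RETR_EXTERNAL,cv2.CHAIN_APPROX_NONE)
    return [c[:,0] for c in cs if cv2.contourArea(c)>amin]
E
python3 - <<'E'
from h import *
q=np.load("pics/top0.npz");p,d=q["p"],q["d"];W=world("top",d)
z=W[...,2]
for nm,lo,hi,box in(("loose",60,84,(130,240,325,370)),("bay",55,75,(370,235,480,340))):
    m=(z>lo)&(z<hi); k=np.zeros_like(m);k[box[1]:box[3],box[0]:box[2]]=1;m&=k
    for c in blobs(m,60):
        zz=np.median(z[m&(cv2.drawContours(np.zeros((480,640),np.uint8),[c[:,None]],-1,1,-1)>0)])
        a=cv2.approxPolyDP(c[:,None],3,True)[:,0]
        w=cast("top",a,72 if nm=="loose" else 65)[:,:2]
        print(nm,"z",zz,"area px",cv2.contourArea(c),a.tolist(),w.round(0).tolist())
hsv=cv2.cvtColor(p,cv2.COLOR_RGB2HSV)
m=(hsv[...,1]<40)&(hsv[...,2]>170); m[:240]=0;m[340:]=0;m[:,:370]=0;m[:,480:]=0
for c in blobs(m): print("white",cv2.approxPolyDP(c[:,None],3,True)[:,0].tolist(), cast("top",cv2.approxPolyDP(c[:,None],3,True)[:,0],15)[:,:2].round().tolist())
print("z of board px",z[300,450],z[310,405],z[290,384],z[328,405],"chop",z[280,230],"table",z[350,450])
b=cv2.resize(p[225:380,120:490][:,:,::-1],None,fx=2.1,fy=2.1,interpolation=cv2.INTER_CUBIC)
c2=cv2.resize(p[238:343,370:480][:,:,::-1],None,fx=5,fy=5,interpolation=cv2.INTER_CUBIC)
cv2.imwrite("pics/c1.png",c2)
E
```

```text
loose z 72.28341114571566 area px 697.5 [[167, 309], [196, 332], [207, 326], [188, 296]] [[449.0, 257.0], [406.0, 203.0], [417.0, 183.0], [472.0, 219.0]]
loose z 72.45252624511512 area px 658.0 [[289, 293], [274, 325], [296, 335], [300, 298]] [[475.0, 33.0], [417.0, 61.0], [398.0, 21.0], [465.0, 12.0]]
bay z 65.7331881340712 area px 637.0 [[430, 267], [397, 280], [397, 293], [431, 291]] [[520.0, -234.0], [496.0, -170.0], [472.0, -169.0], [475.0, -233.0]]
bay z 65.74639515142015 area px 629.0 [[423, 252], [389, 253], [389, 276], [422, 264]] [[549.0, -222.0], [548.0, -157.0], [504.0, -155.0], [526.0, -219.0]]
white [[459, 243], [420, 247], [425, 263], [404, 276], [388, 279], [394, 328], [426, 324], [430, 327], [425, 332], [397, 335], [387, 331], [377, 251], [388, 337], [473, 328]] [[575.0, -306.0], [568.0, -227.0], [535.0, -236.0], [510.0, -193.0], [505.0, -161.0], [409.0, -168.0], [416.0, -231.0], [410.0, -238.0], [400.0, -228.0], [396.0, -173.0], [404.0, -154.0], [561.0, -141.0], [392.0, -156.0], [406.0, -322.0]]
z of board px 17.42101873846609 15.18050580253428 35.24149264325311 16.77826619242406 chop 19.556944813544526 table 3.2923895165849024
```

View pics/c1.png

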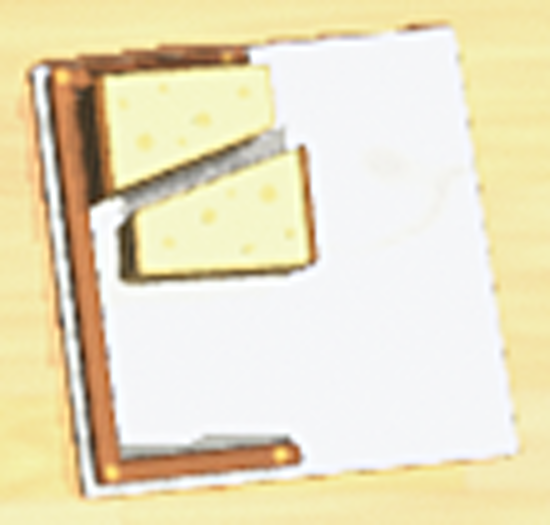

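The crop shows the board corners at about (376,250), (461,243), (474,329) and (387,337) in full-frame pixels. Wedge a lies at the far rail and b sticks out at the mouth. Next I'll compute exact poses.

```bash
cat >> h.py <<'E'
def axis(P):
    w,v=np.linalg.eigh(np.cov((P-P.mean(0)).T)); return np.arctan2(v[1,1],v[0,1])
_g=np.array([(x,y) for x in np.arange(-34,34.1,.5) for y in np.arange(-14,32.1,.5) if y<21+x*11/34])
_ax=axis(_g)
def wedges(box,top,im=None):
    p,d=im if im else bot.capture("top"); z=world("top",d)[...,2]
    m=np.abs(z-top)<6; k=np.zeros_like(m);k[box[1]:box[3],box[0]:box[2]]=1;m&=k
    n,l=cv2.connectedComponents(m.astype(np.uint8),connectivity=4); out=[]
    for i in range(1,n):
        v,u=np.nonzero(l==i)
        if len(u)<150: continue
        P=cast("top",np.c_[u,v],top)[:,:2]; c0=P.mean(0); best=None
        for th in (axis(P)-_ax+np.array([0,np.pi])):
            Rm=np.array([[np.cos(th),-np.sin(th)],[np.sin(th),np.cos(th)]])
            q=(P-c0)@Rm; s=np.mean(q[:,0]**3)  # skew tells the thick end
            sg=np.mean((_g-_g.mean(0))[:,0]**3)
            if s*sg>0: best=(c0-Rm@_g.mean(0),th)
        out.append((best[0].round(1),round(float(np.degrees(best[1]+np.pi)%360-180),1),len(u)))
    return out
E
python3 - <<'E'
from h import *
q=np.load("pics/top0.npz");im=(q["p"],q["d"])
print(wedges((130,240,325,370),72,im))
B=wedges((370,235,480,340),65,im);print(B)
C=cast("top",[[376,250.4],[461,243.4],[474,329],[387,337]],15)[:,:2]
print(C.round(1),[np.linalg.norm(C[i]-C[i-1]).round(1) for i in range(4)])
c=C.mean(0)
yd=(C[0]-C[1]+C[3]-C[2]); xd=(C[0]-C[3]+C[1]-C[2]); psi=np.arctan2(yd[1],yd[0])-np.pi/2; psx=np.arctan2(xd[1],xd[0]); print("c",c,np.degrees(psi),np.degrees(psx))
ps=(psi+psx)/2; R=np.array([[np.cos(ps),-np.sin(ps)],[np.sin(ps),np.cos(ps)]])
for o,th,n in B: print("in mouth frame",((o-c)@R-[0,3]).round(1),th-np.degrees(ps))
# rail tops z 35: depth mask
z=world("top",q["d"])[...,2]; m=(np.abs(z-35)<5); m[:240]=0;m[345:]=0;m[:,:370]=0;m[:,480:]=0
v,u=np.nonzero(m); P=(cast("top",np.c_[u,v],35)[:,:2]-c)@R
print("back rail y",np.percentile(P[(abs(P[:,0])<30)][:,1],[5,50,95]),"near rail x",np.percentile(P[(P[:,1]>10)&(P[:,1]<60)&(P[:,0]<-50)][:,0],[5,50,95]),"near rail y end",np.percentile(P[P[:,0]<-65][:,1],[1]),
"far rail",np.percentile(P[(P[:,1]>10)&(P[:,1]<60)&(P[:,0]>50)][:,0],[5,50,95]))
E
```

```text
[(array([439.5,  34.2]), 154.5, 703), (array([438.5, 213.1]), 33.8, 721)]
[(array([ 535.5, -188.9]), 92.7, 665), (array([ 487.6, -202. ]), -87.4, 677)]
[[ 562.4 -139.3]
 [ 573.9 -310. ]
 [ 404.3 -323.7]
 [ 392.1 -153.8]] [np.float64(170.9), np.float64(171.1), np.float64(170.1), np.float64(170.3)]
c [ 483.18908494 -231.70214083] 3.965356379737279 4.752150898581966
in mouth frame [55.4 35.7] 88.34124636084039
in mouth frame [ 6.7 26.3] -91.75875363915962
back rail y [54.35194317 78.02450285 83.57662121] near rail x [-81.21958785 -76.9208235  -72.55581437] near rail y end [5.97174097] far rail [74.96317215 77.71426614 80.39569623]
```

```bash
cat >> h.py <<'E'
BC=np.array([483.2,-231.7]); BPS=np.radians(4.4)
BR=np.array([[np.cos(BPS),-np.sin(BPS)],[np.sin(BPS),np.cos(BPS)]])
def m2w(x,y): return BC+BR@np.array([x,y+3.])     # mouth frame -> world
def w2m(P): return (np.array(P)-BC)@BR-[0,3]
def wp(o,th,x,y):
    t=np.radians(th); return np.array(o)+[x*np.cos(t)-y*np.sin(t),x*np.sin(t)+y*np.cos(t)]
def plan(pts,start=None):
    # pts: (x,y,z,yawdeg); prints units from the previous point for each leg
    if start is None:
        o=bot.get_obs(); start=(*o["tool_pos"],np.degrees(o["tcp_rot"][2]))
        print("now",o["time"],np.round(start,1),"tilt",(o["tcp_rot"][:2]).round(4),"F",np.round(o["contact_force"],1),o["grip_width"],o["finger_force"])
    s=np.array(start,float)
    for p in pts:
        p=np.array(p,float); y=np.radians(s[3]); D=p-s; az=(-D[3]+180)%360-180
        print("->",p.round(1),"x %.3f y %.3f z %.3f az %.3f"%((D[0]*np.cos(y)+D[1]*np.sin(y))/200,(D[0]*np.sin(y)-D[1]*np.cos(y))/200,-D[2]/200,az/60)); s=p
E
python3 - <<'E'
from h import *
g=wp([487.6,-202],-87.4,0,-2); print(g,w2m(g))
plan([(330,330,226,182.6),(450,140,200,182.6),(470,-50,180,182.6),(g[0],g[1],120,182.6),(g[0],g[1],39,182.6)])
E
```

```text
[ 485.60205886 -202.09072598] [ 4.66657412 26.33772454]
now 0.1 [154.9 501.3 226.1 162.8] tilt [-3.1403e+00 -2.0000e-04] F [ 0.1  1.4 -0.3] 91.61670542551612 0.0
-> [330.  330.  226.  182.6] x -1.089 y -0.560 z 0.001 az -0.330
-> [450.  140.  200.  182.6] x -0.556 y -0.976 z 0.130 az 0.000
-> [470.  -50.  180.  182.6] x -0.057 y -0.954 z 0.100 az 0.000
-> [ 485.6 -202.1  120.   182.6] x -0.043 y -0.763 z 0.300 az 0.000
-> [ 485.6 -202.1   39.   182.6] x -0.000 y 0.000 z 0.405 az 0.000
```

Call:
send_rows(rows=[{"x": -1,"y": -0.56,"z": 0,"az": -0.33,"jaw": 1},{"x": -1,"y": -0.56,"z": 0,"az": -0.33,"jaw": 1},{"x": -1,"y": -0.56,"z": 0,"az": -0.33,"jaw": 1},{"x": -1,"y": -0.56,"z": 0,"az": -0.33,"jaw": 1},{"x": -1,"y": -0.56,"z": 0,"az": -0.33,"jaw": 1},{"x": -1,"y": -0.56,"z": 0,"az": -0.33,"jaw": 1},{"x": -1,"y": -0.56,"z": 0,"az": -0.33,"jaw": 1},{"x": -1,"y": -0.56,"z": 0,"az": -0.33,"jaw": 1},{"x": -1,"y": -0.56,"z": 0,"az": -0.33,"jaw": 1},{"x": -1,"y": -0.56,"z": 0,"az": -0.33,"jaw": 1}])

```text
schema error: expected keys x, y, z, ax, ay, az, jaw
```

Call:
send_rows(rows=[{"x": -0.65,"y": -0.98,"z": 0.13,"jaw": 1},{"x": -0.65,"y": -0.98,"z": 0.13,"jaw": 1},{"x": -0.65,"y": -0.98,"z": 0.13,"jaw": 1},{"x": -0.65,"y": -0.98,"z": 0.13,"jaw": 1},{"x": -0.65,"y": -0.98,"z": 0.13,"jaw": 1},{"x": -0.65,"y": -0.98,"z": 0.13,"jaw": 1},{"x": -0.65,"y": -0.98,"z": 0.13,"jaw": 1},{"x": -0.65,"y": -0.98,"z": 0.13,"jaw": 1},{"x": -0.65,"y": -0.98,"z": 0.13,"jaw": 1},{"x": -0.65,"y": -0.98,"z": 0.13,"jaw": 1}])

```text
schema error: expected keys x, y, z, ax, ay, az, jaw
```

Call:
send_rows(rows=[{"x": -0.05,"y": -0.98,"z": 0.1,"jaw": 1},{"x": -0.05,"y": -0.98,"z": 0.1,"jaw": 1},{"x": -0.05,"y": -0.98,"z": 0.1,"jaw": 1},{"x": -0.05,"y": -0.98,"z": 0.1,"jaw": 1},{"x": -0.05,"y": -0.98,"z": 0.1,"jaw": 1},{"x": -0.05,"y": -0.98,"z": 0.1,"jaw": 1},{"x": -0.05,"y": -0.98,"z": 0.1,"jaw": 1},{"x": -0.05,"y": -0.98,"z": 0.1,"jaw": 1},{"x": -0.05,"y": -0.98,"z": 0.1,"jaw": 1},{"x": -0.05,"y": -0.98,"z": 0.1,"jaw": 1}])

```text
schema error: expected keys x, y, z, ax, ay, az, jaw
```

```bash
python3 - <<'E'
from h import *
g=(485.6,-202.1)
plan([(*g,110,182.6),(*g,39,182.6)])
E
```

```text
now 0.1 [154.9 501.3 226.1 162.8] tilt [-3.1403e+00 -2.0000e-04] F [ 0.1  1.4 -0.3] 91.61670542551612 0.0
-> [ 485.6 -202.1  110.   182.6] x -2.618 y -2.872 z 0.581 az -0.330
-> [ 485.6 -202.1   39.   182.6] x -0.000 y 0.000 z 0.355 az 0.000
```

Call:
send_rows(rows=[{"x": -1,"y": -0.56,"z": 0,"ax": 0,"ay": 0,"az": -0.33,"jaw": 1},{"x": -1,"y": -0.56,"z": 0,"ax": 0,"ay": 0,"az": -0.33,"jaw": 1},{"x": -1,"y": -0.56,"z": 0,"ax": 0,"ay": 0,"az": -0.33,"jaw": 1},{"x": -1,"y": -0.56,"z": 0,"ax": 0,"ay": 0,"az": -0.33,"jaw": 1},{"x": -1,"y": -0.56,"z": 0,"ax": 0,"ay": 0,"az": -0.33,"jaw": 1},{"x": -1,"y": -0.56,"z": 0,"ax": 0,"ay": 0,"az": -0.33,"jaw": 1},{"x": -1,"y": -0.56,"z": 0,"ax": 0,"ay": 0,"az": -0.33,"jaw": 1},{"x": -1,"y": -0.56,"z": 0,"ax": 0,"ay": 0,"az": -0.33,"jaw": 1},{"x": -1,"y": -0.56,"z": 0,"ax": 0,"ay": 0,"az": -0.33,"jaw": 1},{"x": -1,"y": -0.56,"z": 0,"ax": 0,"ay": 0,"az": -0.33,"jaw": 1}])

```text
time: 1.35
tool_pos: [312.8, 335.8, 226.7]
tcp_rot: [3.142, -0.0, -3.095]
contact_force: [-0.3, 0.5, 0.3]
grip_width: 91.6
finger_force: 0.0
```

Call:
send_rows(rows=[{"x": -0.65,"y": -0.98,"z": 0.13,"ax": 0,"ay": 0,"az": 0,"jaw": 1},{"x": -0.65,"y": -0.98,"z": 0.13,"ax": 0,"ay": 0,"az": 0,"jaw": 1},{"x": -0.65,"y": -0.98,"z": 0.13,"ax": 0,"ay": 0,"az": 0,"jaw": 1},{"x": -0.65,"y": -0.98,"z": 0.13,"ax": 0,"ay": 0,"az": 0,"jaw": 1},{"x": -0.65,"y": -0.98,"z": 0.13,"ax": 0,"ay": 0,"az": 0,"jaw": 1},{"x": -0.65,"y": -0.98,"z": 0.13,"ax": 0,"ay": 0,"az": 0,"jaw": 1},{"x": -0.65,"y": -0.98,"z": 0.13,"ax": 0,"ay": 0,"az": 0,"jaw": 1},{"x": -0.65,"y": -0.98,"z": 0.13,"ax": 0,"ay": 0,"az": 0,"jaw": 1},{"x": -0.65,"y": -0.98,"z": 0.13,"ax": 0,"ay": 0,"az": 0,"jaw": 1},{"x": -0.65,"y": -0.98,"z": 0.13,"ax": 0,"ay": 0,"az": 0,"jaw": 1}])

```text
time: 2.6
tool_pos: [451.7, 146.0, 200.8]
tcp_rot: [3.141, 0.0, -3.095]
contact_force: [-0.2, 0.0, -0.1]
grip_width: 91.7
finger_force: 0.0
```

Call:
send_rows(rows=[{"x": -0.05,"y": -0.98,"z": 0.1,"ax": 0,"ay": 0,"az": 0,"jaw": 1},{"x": -0.05,"y": -0.98,"z": 0.1,"ax": 0,"ay": 0,"az": 0,"jaw": 1},{"x": -0.05,"y": -0.98,"z": 0.1,"ax": 0,"ay": 0,"az": 0,"jaw": 1},{"x": -0.05,"y": -0.98,"z": 0.1,"ax": 0,"ay": 0,"az": 0,"jaw": 1},{"x": -0.05,"y": -0.98,"z": 0.1,"ax": 0,"ay": 0,"az": 0,"jaw": 1},{"x": -0.05,"y": -0.98,"z": 0.1,"ax": 0,"ay": 0,"az": 0,"jaw": 1},{"x": -0.05,"y": -0.98,"z": 0.1,"ax": 0,"ay": 0,"az": 0,"jaw": 1},{"x": -0.05,"y": -0.98,"z": 0.1,"ax": 0,"ay": 0,"az": 0,"jaw": 1},{"x": -0.05,"y": -0.98,"z": 0.1,"ax": 0,"ay": 0,"az": 0,"jaw": 1},{"x": -0.05,"y": -0.98,"z": 0.1,"ax": 0,"ay": 0,"az": 0,"jaw": 1}])

```text
time: 3.85
tool_pos: [470.8, -49.5, 180.7]
tcp_rot: [3.142, 0.0, -3.096]
contact_force: [-0.1, 0.1, -0.3]
grip_width: 91.5
finger_force: 0.0
```

```bash
python3 - <<'E'
from h import *
g=(485.6,-202.1)
plan([(*g,110,182.6),(*g,39,182.6)])
E
```

```text
now 3.85 [ 470.8  -49.5  180.7 -177.4] tilt [3.1415e+00 1.0000e-04] F [-0.1  0.1 -0.3] 91.54927444595327 0.0
-> [ 485.6 -202.1  110.   182.6] x -0.039 y -0.766 z 0.354 az 0.001
-> [ 485.6 -202.1   39.   182.6] x -0.000 y 0.000 z 0.355 az 0.000
```

Call:
send_rows(rows=[{"x": -0.04,"y": -0.766,"z": 0.3,"ax": 0,"ay": 0,"az": 0,"jaw": 1},{"x": -0.04,"y": -0.766,"z": 0.3,"ax": 0,"ay": 0,"az": 0,"jaw": 1},{"x": -0.04,"y": -0.766,"z": 0.3,"ax": 0,"ay": 0,"az": 0,"jaw": 1},{"x": -0.04,"y": -0.766,"z": 0.35,"ax": 0,"ay": 0,"az": 0,"jaw": 1},{"x": -0.04,"y": -0.766,"z": 0.45,"ax": 0,"ay": 0,"az": 0,"jaw": 1},{"x": -0.04,"y": -0.766,"z": 0.55,"ax": 0,"ay": 0,"az": 0,"jaw": 1},{"x": -0.04,"y": -0.766,"z": 0.65,"ax": 0,"ay": 0,"az": 0,"jaw": 1},{"x": -0.04,"y": -0.766,"z": 0.71,"ax": 0,"ay": 0,"az": 0,"jaw": 1},{"x": -0.04,"y": -0.766,"z": 0.71,"ax": 0,"ay": 0,"az": 0,"jaw": 0.4},{"x": -0.04,"y": -0.766,"z": 0.71,"ax": 0,"ay": 0,"az": 0,"jaw": 0.4}])

```text
time: 5.1
tool_pos: [486.3, -202.3, 39.4]
tcp_rot: [-3.141, 0.001, -3.096]
contact_force: [0.3, -0.3, 0.4]
grip_width: 76.2
finger_force: 0.0
```

```bash
python3 - <<'E'
from h import *
plan([(*m2w(12.5,34.3),39,184.4)])
p,d=bot.capture("side"); cv2.imwrite("pics/s1.png",cv2.resize(p[180:400,150:450][:,:,::-1],None,fx=2.6,fy=2.6))
E
```

```text
now 5.1 [ 486.3 -202.3   39.4 -177.4] tilt [-3.1411e+00  1.0000e-03] F [ 0.3 -0.3  0.4] 76.16222525007633 0.0
-> [ 492.8 -193.6   39.   184.4] x -0.034 y 0.042 z 0.002 az -0.029
```

View pics/s1.png

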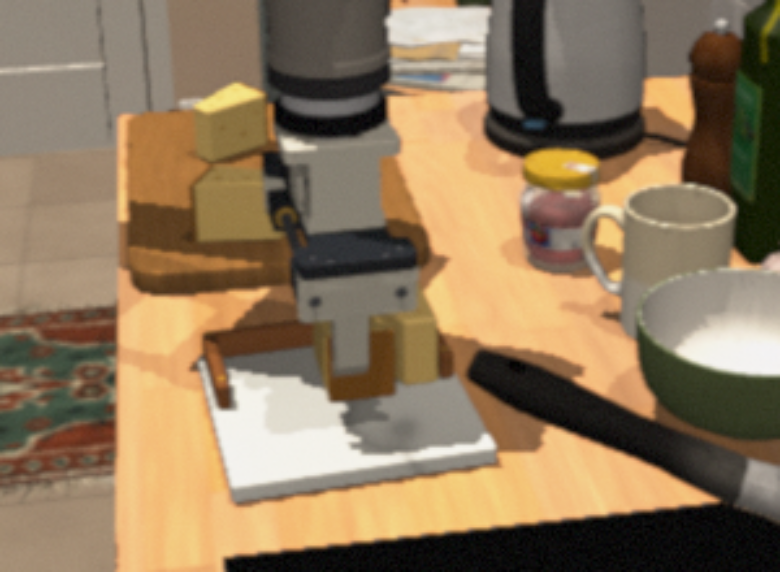

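The crop shows the front finger at (350,340) against b's rind and the back finger clear above the rail. I'll close and slide b home.

Call:
send_rows(rows=[{"x": 0,"y": 0,"z": 0,"ax": 0,"ay": 0,"az": 0,"jaw": 0},{"x": 0,"y": 0,"z": 0,"ax": 0,"ay": 0,"az": 0,"jaw": 0},{"x": 0,"y": 0,"z": 0,"ax": 0,"ay": 0,"az": 0,"jaw": 0},{"x": 0,"y": 0,"z": 0,"ax": 0,"ay": 0,"az": 0,"jaw": 0},{"x": -0.01,"y": 0.01,"z": 0,"ax": 0,"ay": 0,"az": -0.01,"jaw": 0},{"x": -0.02,"y": 0.02,"z": 0,"ax": 0,"ay": 0,"az": -0.02,"jaw": 0},{"x": -0.03,"y": 0.03,"z": 0,"ax": 0,"ay": 0,"az": -0.03,"jaw": 0},{"x": -0.034,"y": 0.042,"z": 0,"ax": 0,"ay": 0,"az": -0.03,"jaw": 0},{"x": -0.034,"y": 0.042,"z": 0,"ax": 0,"ay": 0,"az": -0.03,"jaw": 0},{"x": -0.034,"y": 0.042,"z": 0,"ax": 0,"ay": 0,"az": -0.03,"jaw": 0}])

```text
time: 6.4
tool_pos: [492.9, -194.2, 39.5]
tcp_rot: [-3.14, 0.002, -3.065]
contact_force: [0.3, -2.0, 5.1]
grip_width: 67.7
finger_force: 30.0
```

```bash
python3 - <<'E'
from h import *
plan([(*m2w(12.5,34.3),39,184.4)]); 
p,d=bot.capture("side"); cv2.imwrite("pics/s2.png",p[:,:,::-1])
print(proj("side",[[*m2w(-71.5,0),35],[*m2w(71.5,0),35]]).round())
E
```

```text
now 6.4 [ 492.9 -194.2   39.5 -175.6] tilt [-3.1402e+00  1.8000e-03] F [ 0.3 -2.   5.1] 67.69143890828025 29.998186100274324
-> [ 492.8 -193.6   39.   184.4] x 0.000 y 0.004 z 0.003 az 0.000
[[239. 327.]
 [319. 316.]]
```

```bash
python3 - <<'E'
from h import *
g=wp([439.5,34.2],154.5,0,-2)
plan([(492.9,-194.2,120,184.4),(470,-50,130,214.4),(*g,110,244.5),(*g,46,244.5)])
E
```

```text
now 6.45 [ 492.9 -194.2   39.5 -175.6] tilt [-3.1402e+00  1.8000e-03] F [ 0.  -1.   4.5] 67.53190821941854 29.99800158664584
-> [ 492.9 -194.2  120.   184.4] x 0.000 y 0.000 z -0.402 az 0.000
-> [470.  -50.  130.  214.4] x 0.059 y 0.728 z -0.050 az -0.500
-> [440.4  36.  110.  244.5] x -0.121 y 0.439 z 0.100 az -0.502
-> [440.4  36.   46.  244.5] x -0.000 y 0.000 z 0.320 az 0.000
```

Call:
send_rows(rows=[{"x": 0,"y": 0,"z": 0,"ax": 0,"ay": 0,"az": 0,"jaw": 1},{"x": 0,"y": 0,"z": 0,"ax": 0,"ay": 0,"az": 0,"jaw": 1},{"x": 0,"y": 0,"z": 0,"ax": 0,"ay": 0,"az": 0,"jaw": 1},{"x": 0,"y": 0,"z": -0.2,"ax": 0,"ay": 0,"az": 0,"jaw": 1},{"x": 0,"y": 0,"z": -0.4,"ax": 0,"ay": 0,"az": 0,"jaw": 1},{"x": 0.1,"y": 0.3,"z": -0.5,"ax": 0,"ay": 0,"az": -0.1,"jaw": 1},{"x": 0.1,"y": 0.6,"z": -0.5,"ax": 0,"ay": 0,"az": -0.25,"jaw": 1},{"x": 0.1,"y": 0.9,"z": -0.5,"ax": 0,"ay": 0,"az": -0.4,"jaw": 1},{"x": 0.1,"y": 1,"z": -0.5,"ax": 0,"ay": 0,"az": -0.55,"jaw": 1},{"x": 0.1,"y": 1,"z": -0.5,"ax": 0,"ay": 0,"az": -0.7,"jaw": 1}])

```text
time: 7.7
tool_pos: [456.4, 6.1, 138.7]
tcp_rot: [3.141, 0.0, -2.323]
contact_force: [0.4, -0.3, -0.3]
grip_width: 91.8
finger_force: 0.0
```

```bash
python3 - <<'E'
from h import *
g=wp([439.5,34.2],154.5,0,-2)
plan([(*g,110,244.5),(*g,46,244.5)])
print([(w2m(o).round(1),th-4.4,n) for o,th,n in wedges((370,235,480,340),65)])
E
```

```text
now 7.7 [ 456.4    6.1  138.7 -133.1] tilt [3.1412e+00 1.0000e-04] F [ 0.4 -0.3 -0.3] 91.84897183739119 0.0
-> [440.4  36.  110.  244.5] x -0.054 y 0.161 z 0.144 az -0.293
-> [440.4  36.   46.  244.5] x -0.000 y 0.000 z 0.320 az 0.000
[(array([39.5, 38.4]), 159.2, 1334)]
```

Call:
send_rows(rows=[{"x": -0.054,"y": 0.161,"z": 0.1,"ax": 0,"ay": 0,"az": -0.15,"jaw": 1},{"x": -0.054,"y": 0.161,"z": 0.1,"ax": 0,"ay": 0,"az": -0.293,"jaw": 1},{"x": -0.054,"y": 0.161,"z": 0.14,"ax": 0,"ay": 0,"az": -0.293,"jaw": 1},{"x": -0.054,"y": 0.161,"z": 0.24,"ax": 0,"ay": 0,"az": -0.293,"jaw": 1},{"x": -0.054,"y": 0.161,"z": 0.36,"ax": 0,"ay": 0,"az": -0.293,"jaw": 1},{"x": -0.054,"y": 0.161,"z": 0.464,"ax": 0,"ay": 0,"az": -0.293,"jaw": 1},{"x": -0.054,"y": 0.161,"z": 0.464,"ax": 0,"ay": 0,"az": -0.293,"jaw": 0},{"x": -0.054,"y": 0.161,"z": 0.464,"ax": 0,"ay": 0,"az": -0.293,"jaw": 0},{"x": -0.054,"y": 0.161,"z": 0.464,"ax": 0,"ay": 0,"az": -0.293,"jaw": 0},{"x": -0.054,"y": 0.161,"z": 0.464,"ax": 0,"ay": 0,"az": -0.293,"jaw": 0}])

```text
time: 9.0
tool_pos: [441.6, 34.2, 46.6]
tcp_rot: [-3.14, 0.001, -2.025]
contact_force: [0.2, -0.6, 3.2]
grip_width: 67.7
finger_force: 30.0
```

```bash
python3 - <<'E'
from h import *
# a+b edges in mouth frame
p,d=bot.capture("top"); z=world("top",d)[...,2]; m=np.abs(z-65)<6; m[:235]=0;m[340:]=0;m[:,:370]=0;m[:,480:]=0
v,u=np.nonzero(m);P=w2m(cast("top",np.c_[u,v],65)[:,:2]); print(len(u),P.mean(0).round(1),[(lo,np.percentile(P[(P[:,1]>lo)&(P[:,1]<lo+15)][:,0],[1,99]).round(1)) for lo in(5,20,35,50)], [(lo,np.percentile(P[(P[:,0]>lo)&(P[:,0]<lo+10)][:,1],[1,99]).round(1)) for lo in(5,15,30,45,55)])
e=m2w(-17+2,30) # c grip X = origin+2 (wedge y -2 = +X)
plan([(440.4,36,120,244.5),(*e,120,184.4),(*e,39.5,184.4)])
E
```

```text
1334 [34.7 35.9] [(5, array([ 0.5, 69.3])), (20, array([ 0.3, 69.2])), (35, array([ 0.7, 69.7])), (50, array([ 0.7, 69.7]))] [(5, array([ 2.9, 69.5])), (15, array([ 2.4, 70.2])), (30, array([ 3.1, 68.9])), (45, array([ 1.9, 68.7])), (55, array([ 2.2, 69.4]))]
now 9.05 [ 441.6   34.2   46.6 -116. ] tilt [-3.14e+00  6.00e-04] F [ 0.7 -0.1  4.9] 67.52431344036103 30.001787901856005
-> [440.4  36.  120.  244.5] x -0.006 y 0.009 z -0.367 az -0.009
-> [ 465.7 -199.9  120.   184.4] x 1.010 y -0.622 z -0.000 az 1.002
-> [ 465.7 -199.9   39.5  184.4] x -0.000 y 0.000 z 0.403 az 0.000
```

Call:
send_rows(rows=[{"x": 0,"y": 0,"z": -0.2,"ax": 0,"ay": 0,"az": 0,"jaw": 0},{"x": 0,"y": 0,"z": -0.4,"ax": 0,"ay": 0,"az": 0,"jaw": 0},{"x": 0.2,"y": -0.12,"z": -0.4,"ax": 0,"ay": 0,"az": 0.15,"jaw": 0},{"x": 0.45,"y": -0.27,"z": -0.4,"ax": 0,"ay": 0,"az": 0.3,"jaw": 0},{"x": 0.7,"y": -0.42,"z": -0.4,"ax": 0,"ay": 0,"az": 0.45,"jaw": 0},{"x": 0.9,"y": -0.54,"z": -0.4,"ax": 0,"ay": 0,"az": 0.6,"jaw": 0},{"x": 1,"y": -0.61,"z": -0.4,"ax": 0,"ay": 0,"az": 0.75,"jaw": 0},{"x": 1,"y": -0.61,"z": -0.4,"ax": 0,"ay": 0,"az": 0.9,"jaw": 0},{"x": 1,"y": -0.61,"z": -0.4,"ax": 0,"ay": 0,"az": 0.99,"jaw": 0},{"x": 1,"y": -0.61,"z": -0.4,"ax": 0,"ay": 0,"az": 0.99,"jaw": 0}])

```text
time: 10.3
tool_pos: [462.8, -198.9, 125.8]
tcp_rot: [3.141, -0.0, -3.061]
contact_force: [0.4, 0.6, -1.3]
grip_width: 68.0
finger_force: 30.0
```

```bash
python3 - <<'E'
from h import *
e=m2w(-16,30);e2=m2w(-12.5,34)
plan([(*e,39.8,184.4),(*e2,39.8,184.4)])
E
```

```text
now 10.3 [ 462.8 -198.9  125.8 -175.4] tilt [ 3.1412e+00 -3.0000e-04] F [ 0.4  0.6 -1.3] 68.04536377509126 29.998411908745766
-> [ 464.7 -200.    39.8  184.4] x -0.009 y -0.006 z 0.430 az 0.004
-> [ 467.9 -195.8   39.8  184.4] x -0.018 y 0.020 z -0.000 az 0.000
```

Call:
send_rows(rows=[{"x": -0.009,"y": -0.006,"z": 0.1,"ax": 0,"ay": 0,"az": 0,"jaw": 0},{"x": -0.009,"y": -0.006,"z": 0.2,"ax": 0,"ay": 0,"az": 0,"jaw": 0},{"x": -0.009,"y": -0.006,"z": 0.28,"ax": 0,"ay": 0,"az": 0,"jaw": 0},{"x": -0.009,"y": -0.006,"z": 0.34,"ax": 0,"ay": 0,"az": 0,"jaw": 0},{"x": -0.009,"y": -0.006,"z": 0.39,"ax": 0,"ay": 0,"az": 0,"jaw": 0},{"x": -0.009,"y": -0.006,"z": 0.43,"ax": 0,"ay": 0,"az": 0,"jaw": 0},{"x": -0.015,"y": 0,"z": 0.43,"ax": 0,"ay": 0,"az": 0,"jaw": 0},{"x": -0.02,"y": 0.007,"z": 0.43,"ax": 0,"ay": 0,"az": 0,"jaw": 0},{"x": -0.025,"y": 0.014,"z": 0.43,"ax": 0,"ay": 0,"az": 0,"jaw": 0},{"x": -0.025,"y": 0.014,"z": 0.43,"ax": 0,"ay": 0,"az": 0,"jaw": 0}])

```text
time: 11.55
tool_pos: [467.9, -195.6, 40.0]
tcp_rot: [3.142, 0.0, -3.061]
contact_force: [-0.1, -0.0, -1.8]
grip_width: 67.8
finger_force: 30.0
```

```bash
python3 - <<'E'
from h import *
plan([]); print(w2m(bot.get_obs()["tool_pos"][:2]))
p,d=bot.capture("side"); cv2.imwrite("pics/s3.png",cv2.resize(p[220:380,200:380][:,:,::-1],None,fx=3.5,fy=3.5))
E
```

```text
now 11.55 [ 467.9 -195.6   40.  -175.4] tilt [3.1416e+00 2.0000e-04] F [-0.1 -0.  -1.8] 67.77930133023195 29.998862268403172
[-12.53590156  34.12965483]
```

View pics/s3.png

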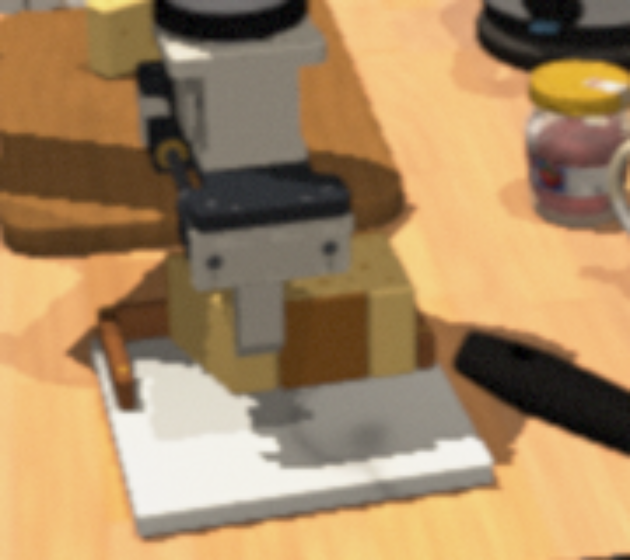

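The crop shows c flush beside b's rind, with the contact line at (280,350). It hangs a hair above the marble, so I'll lower it, release, and go to the last wedge.

Call:
send_rows(rows=[{"x": 0,"y": 0,"z": 0.005,"ax": 0,"ay": 0,"az": 0,"jaw": 0},{"x": 0,"y": 0,"z": 0.005,"ax": 0,"ay": 0,"az": 0,"jaw": 1},{"x": 0,"y": 0,"z": 0.005,"ax": 0,"ay": 0,"az": 0,"jaw": 1},{"x": 0,"y": 0,"z": 0.005,"ax": 0,"ay": 0,"az": 0,"jaw": 1},{"x": 0,"y": 0,"z": -0.2,"ax": 0,"ay": 0,"az": 0,"jaw": 1},{"x": 0,"y": 0,"z": -0.4,"ax": 0,"ay": 0,"az": 0,"jaw": 1},{"x": 0.1,"y": 0.3,"z": -0.5,"ax": 0,"ay": 0,"az": 0.15,"jaw": 1},{"x": 0.1,"y": 0.6,"z": -0.5,"ax": 0,"ay": 0,"az": 0.3,"jaw": 1},{"x": 0.1,"y": 0.9,"z": -0.5,"ax": 0,"ay": 0,"az": 0.45,"jaw": 1},{"x": 0.1,"y": 1,"z": -0.5,"ax": 0,"ay": 0,"az": 0.6,"jaw": 1}])

```text
time: 12.85
tool_pos: [430.9, 4.5, 140.1]
tcp_rot: [3.141, -0.0, 2.591]
contact_force: [0.9, -0.3, -0.3]
grip_width: 92.0
finger_force: 0.0
```

```bash
python3 - <<'E'
from h import *
p,d=bot.capture("top"); z=world("top",d)[...,2]; m=np.abs(z-65)<6; m[:235]=0;m[340:]=0;m[:,:370]=0;m[:,480:]=0
v,u=np.nonzero(m);P=w2m(cast("top",np.c_[u,v],65)[:,:2]); print(len(u),[(lo,np.percentile(P[(P[:,1]>lo)&(P[:,1]<lo+4)][:,0],[1,99]).round(1)) for lo in(5,20,35,50,62)], [(lo,np.percentile(P[(P[:,0]>lo)&(P[:,0]<lo+8)][:,1],[1,99]).round(1)) for lo in(-40,-20,-10,5,15,30,45,55)])
g=wp([438.5,213.1],33.8,0,-2)
plan([(*g,110,123.8),(*g,46,123.8)])
E
```

```text
2015 [(5, array([-24.7,  68.8])), (20, array([-30.3,  69.8])), (35, array([-34.5,  69.2])), (50, array([-40.3,  68.6])), (62, array([-43.5,  69.6]))] [(-40, array([29. , 70.3])), (-20, array([ 3.1, 70.7])), (-10, array([ 3.5, 69.8])), (5, array([ 3.1, 69.8])), (15, array([ 2.3, 69.6])), (30, array([ 2.8, 68.7])), (45, array([ 2. , 68.8])), (55, array([ 2.4, 69.3]))]
now 12.9 [430.7   5.8 140.  148. ] tilt [ 3.1405e+00 -1.1000e-03] F [-2.3  2.   0.6] 91.78379416588011 0.0
-> [439.6 211.4 110.  123.8] x 0.508 y 0.895 z 0.150 az 0.403
-> [439.6 211.4  46.  123.8] x 0.000 y 0.000 z 0.320 az 0.000
```

Call:
send_rows(rows=[{"x": 0.15,"y": 0.27,"z": 0.05,"ax": 0,"ay": 0,"az": 0.12,"jaw": 1},{"x": 0.3,"y": 0.54,"z": 0.1,"ax": 0,"ay": 0,"az": 0.25,"jaw": 1},{"x": 0.45,"y": 0.8,"z": 0.1,"ax": 0,"ay": 0,"az": 0.4,"jaw": 1},{"x": 0.508,"y": 0.895,"z": 0.15,"ax": 0,"ay": 0,"az": 0.403,"jaw": 1},{"x": 0.508,"y": 0.895,"z": 0.2,"ax": 0,"ay": 0,"az": 0.403,"jaw": 1},{"x": 0.508,"y": 0.895,"z": 0.34,"ax": 0,"ay": 0,"az": 0.403,"jaw": 1},{"x": 0.508,"y": 0.895,"z": 0.47,"ax": 0,"ay": 0,"az": 0.403,"jaw": 1},{"x": 0.508,"y": 0.895,"z": 0.47,"ax": 0,"ay": 0,"az": 0.403,"jaw": 0},{"x": 0.508,"y": 0.895,"z": 0.47,"ax": 0,"ay": 0,"az": 0.403,"jaw": 0},{"x": 0.508,"y": 0.895,"z": 0.47,"ax": 0,"ay": 0,"az": 0.403,"jaw": 0}])

```text
time: 14.15
tool_pos: [439.2, 207.6, 47.0]
tcp_rot: [3.139, 0.001, 2.171]
contact_force: [0.1, -0.7, 0.1]
grip_width: 67.8
finger_force: 30.0
```

Call:
send_rows(rows=[{"x": 0,"y": 0,"z": 0,"ax": 0,"ay": 0,"az": 0,"jaw": 0},{"x": 0,"y": 0,"z": -0.2,"ax": 0,"ay": 0,"az": 0,"jaw": 0},{"x": 0,"y": 0,"z": -0.4,"ax": 0,"ay": 0,"az": 0,"jaw": 0},{"x": -0.2,"y": -0.2,"z": -0.4,"ax": 0,"ay": 0,"az": 0.15,"jaw": 0},{"x": -0.4,"y": -0.4,"z": -0.4,"ax": 0,"ay": 0,"az": 0.3,"jaw": 0},{"x": -0.6,"y": -0.5,"z": -0.4,"ax": 0,"ay": 0,"az": 0.45,"jaw": 0},{"x": -0.8,"y": -0.6,"z": -0.4,"ax": 0,"ay": 0,"az": 0.6,"jaw": 0},{"x": -0.9,"y": -0.6,"z": -0.4,"ax": 0,"ay": 0,"az": 0.75,"jaw": 0},{"x": -0.9,"y": -0.6,"z": -0.4,"ax": 0,"ay": 0,"az": 0.9,"jaw": 0},{"x": -0.9,"y": -0.6,"z": -0.4,"ax": 0,"ay": 0,"az": 1,"jaw": 0}])

```text
time: 15.4
tool_pos: [440.9, -8.9, 126.1]
tcp_rot: [-3.142, -0.0, 1.12]
contact_force: [-0.4, 1.0, -1.0]
grip_width: 67.8
finger_force: 30.0
```

```bash
python3 - <<'E'
from h import *
e=m2w(-53-2,-8)
plan([(*e,120,4.4),(*e,39.8,4.4)])
E
```

```text
now 15.4 [440.9  -8.9 126.1  64.2] tilt [-3.1415e+00 -2.0000e-04] F [-0.4  1.  -1. ] 67.84072812683155 29.95863787829876
-> [ 428.7 -240.9  120.     4.4] x -1.071 y 0.451 z 0.030 az 0.996
-> [ 428.7 -240.9   39.8    4.4] x 0.000 y 0.000 z 0.401 az 0.000
```

Call:
send_rows(rows=[{"x": -0.2,"y": 0.1,"z": 0,"ax": 0,"ay": 0,"az": 0.15,"jaw": 0},{"x": -0.45,"y": 0.2,"z": 0,"ax": 0,"ay": 0,"az": 0.3,"jaw": 0},{"x": -0.7,"y": 0.3,"z": 0,"ax": 0,"ay": 0,"az": 0.45,"jaw": 0},{"x": -0.9,"y": 0.4,"z": 0,"ax": 0,"ay": 0,"az": 0.6,"jaw": 0},{"x": -1,"y": 0.45,"z": 0,"ax": 0,"ay": 0,"az": 0.75,"jaw": 0},{"x": -1,"y": 0.45,"z": 0,"ax": 0,"ay": 0,"az": 0.9,"jaw": 0},{"x": -1,"y": 0.45,"z": 0,"ax": 0,"ay": 0,"az": 0.996,"jaw": 0},{"x": -1,"y": 0.45,"z": 0,"ax": 0,"ay": 0,"az": 0.996,"jaw": 0},{"x": -1,"y": 0.45,"z": 0,"ax": 0,"ay": 0,"az": 0.996,"jaw": 0},{"x": -1,"y": 0.45,"z": 0,"ax": 0,"ay": 0,"az": 0.996,"jaw": 0}])

```text
time: 16.65
tool_pos: [435.9, -227.7, 126.0]
tcp_rot: [-3.142, -0.0, 0.083]
contact_force: [0.6, 0.2, -0.7]
grip_width: 67.6
finger_force: 30.0
```

```bash
python3 - <<'E'
from h import *
e=m2w(-55,-8)
plan([(*e,44,4.4)])
E
```

```text
now 16.65 [ 435.9 -227.7  126.     4.7] tilt [-3.1415e+00 -1.0000e-04] F [ 0.6  0.2 -0.7] 67.63292065202221 29.961940543726087
-> [ 428.7 -240.9   44.     4.4] x -0.041 y 0.063 z 0.410 az 0.006
```

Call:
send_rows(rows=[{"x": -0.041,"y": 0.063,"z": 0,"ax": 0,"ay": 0,"az": 0.006,"jaw": 0},{"x": -0.041,"y": 0.063,"z": 0.1,"ax": 0,"ay": 0,"az": 0.006,"jaw": 0},{"x": -0.041,"y": 0.063,"z": 0.2,"ax": 0,"ay": 0,"az": 0.006,"jaw": 0},{"x": -0.041,"y": 0.063,"z": 0.3,"ax": 0,"ay": 0,"az": 0.006,"jaw": 0},{"x": -0.041,"y": 0.063,"z": 0.36,"ax": 0,"ay": 0,"az": 0.006,"jaw": 0},{"x": -0.041,"y": 0.063,"z": 0.41,"ax": 0,"ay": 0,"az": 0.006,"jaw": 0},{"x": -0.041,"y": 0.063,"z": 0.41,"ax": 0,"ay": 0,"az": 0.006,"jaw": 0},{"x": -0.041,"y": 0.063,"z": 0.41,"ax": 0,"ay": 0,"az": 0.006,"jaw": 0},{"x": -0.041,"y": 0.063,"z": 0.41,"ax": 0,"ay": 0,"az": 0.006,"jaw": 0},{"x": -0.041,"y": 0.063,"z": 0.41,"ax": 0,"ay": 0,"az": 0.006,"jaw": 0}])

```text
time: 17.9
tool_pos: [429.0, -241.2, 44.3]
tcp_rot: [3.141, -0.001, 0.075]
contact_force: [0.5, -0.1, -0.9]
grip_width: 67.8
finger_force: 30.0
```

```bash
python3 - <<'E'
from h import *
plan([])
p,d=bot.capture("side"); cv2.imwrite("pics/s4.png",cv2.resize(p[230:380,190:360][:,:,::-1],None,fx=4,fy=4,interpolation=cv2.INTER_CUBIC))
E
```

```text
now 17.9 [ 429.  -241.2   44.3    4.3] tilt [ 3.1411e+00 -6.0000e-04] F [ 0.5 -0.1 -0.9] 67.82694504911964 29.96203581802547
```

View pics/s4.png

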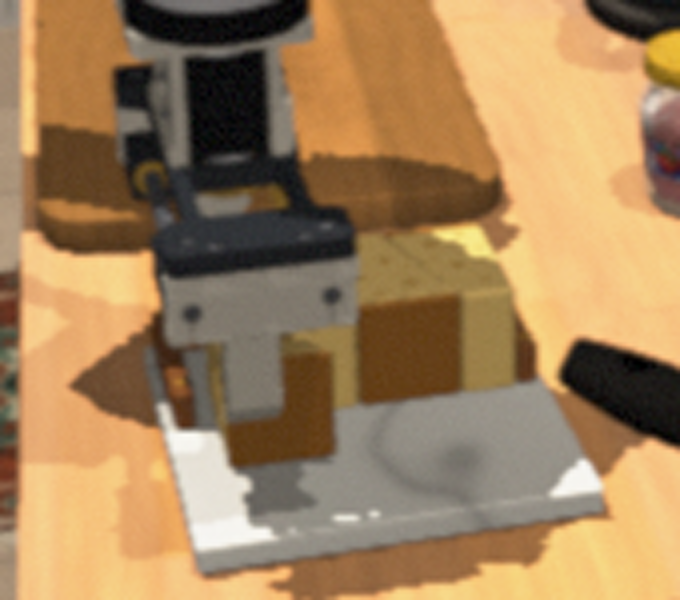

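The face's bottom corners are at crop (230,467) and (335,457), which is full-frame (247.5,346.7) and (273.8,344.3). I'll use them to measure the offset in the grip.

```bash
python3 - <<'E'
from h import *
for z in(19,21): print(w2m(cast("side",[[247.5,346.7],[273.8,344.3]],z)[:,:2]).round(1))
print("check c-b seam, b right corner (mouth y~1)",w2m(cast("side",[[190+358/4,230+405/4],[190+462/4,230+393/4]],15)[:,:2]).round(1))
print(w2m(bot.get_obs()["tool_pos"][:2]))
E
```

```text
[[-63.2 -40.5]
 [-19.5 -44.5]]
[[-63.6 -43.6]
 [-20.  -47.6]]
check c-b seam, b right corner (mouth y~1) [[-0.7  1.2]
 [45.7 -0.7]]
[-54.88144242  -8.28562055]
```

Call:
send_rows(rows=[{"x": -0.015,"y": 0,"z": 0.01,"ax": 0,"ay": 0,"az": 0,"jaw": 0},{"x": -0.03,"y": 0,"z": 0.022,"ax": 0,"ay": 0,"az": 0,"jaw": 0},{"x": -0.03,"y": -0.03,"z": 0.022,"ax": 0,"ay": 0,"az": 0,"jaw": 0},{"x": -0.03,"y": -0.06,"z": 0.022,"ax": 0,"ay": 0,"az": 0,"jaw": 0},{"x": -0.03,"y": -0.09,"z": 0.022,"ax": 0,"ay": 0,"az": 0,"jaw": 0},{"x": -0.03,"y": -0.12,"z": 0.022,"ax": 0,"ay": 0,"az": 0,"jaw": 0},{"x": -0.03,"y": -0.145,"z": 0.022,"ax": 0,"ay": 0,"az": 0,"jaw": 0},{"x": -0.03,"y": -0.165,"z": 0.022,"ax": 0,"ay": 0,"az": 0,"jaw": 0},{"x": -0.03,"y": -0.165,"z": 0.022,"ax": 0,"ay": 0,"az": 0,"jaw": 0},{"x": -0.03,"y": -0.165,"z": 0.022,"ax": 0,"ay": 0,"az": 0,"jaw": 0}])

```text
time: 19.2
tool_pos: [421.1, -209.1, 40.3]
tcp_rot: [3.14, -0.002, 0.075]
contact_force: [2.4, 0.5, 6.7]
grip_width: 67.8
finger_force: 30.0
```

```bash
python3 - <<'E'
from h import *
plan([]); print(w2m(bot.get_obs()["tool_pos"][:2]))
p,d=bot.capture("side"); cv2.imwrite("pics/s5.png",cv2.resize(p[230:380,190:360][:,:,::-1],None,fx=4,fy=4,interpolation=cv2.INTER_CUBIC))
E
```

```text
now 19.2 [ 421.1 -209.1   40.3    4.3] tilt [ 3.1401e+00 -2.2000e-03] F [2.4 0.5 6.7] 67.76001933753675 29.968886906281114
[-60.18102546  24.26001323]
```

View pics/s5.png

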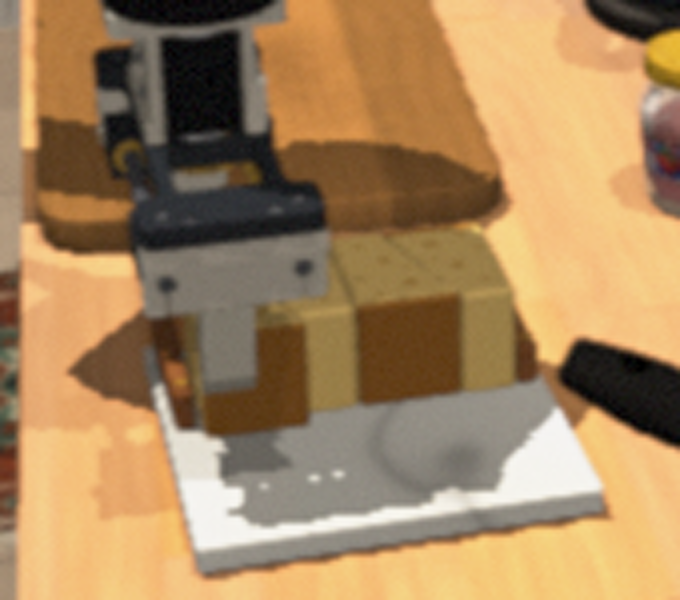

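d's face is at crop (205–305,430), about 10 mm out, with c and b flush at (358,405). I'll release, then push it home with closed fingers.

Call:
send_rows(rows=[{"x": 0,"y": 0,"z": -0.01,"ax": 0,"ay": 0,"az": 0,"jaw": 1},{"x": 0,"y": 0,"z": -0.01,"ax": 0,"ay": 0,"az": 0,"jaw": 1},{"x": 0,"y": 0,"z": -0.01,"ax": 0,"ay": 0,"az": 0,"jaw": 1},{"x": 0,"y": 0,"z": -0.2,"ax": 0,"ay": 0,"az": 0,"jaw": 1},{"x": 0,"y": 0,"z": -0.35,"ax": 0,"ay": 0,"az": 0,"jaw": -1},{"x": 0.046,"y": 0.17,"z": -0.35,"ax": 0,"ay": 0,"az": 0,"jaw": -1},{"x": 0.046,"y": 0.35,"z": -0.35,"ax": 0,"ay": 0,"az": 0,"jaw": -1},{"x": 0.046,"y": 0.35,"z": -0.35,"ax": 0,"ay": 0,"az": 0,"jaw": -1},{"x": 0.046,"y": 0.35,"z": -0.35,"ax": 0,"ay": 0,"az": 0,"jaw": -1},{"x": 0.046,"y": 0.35,"z": -0.35,"ax": 0,"ay": 0,"az": 0,"jaw": -1}])

```text
time: 20.5
tool_pos: [434.4, -276.7, 109.3]
tcp_rot: [-3.141, 0.001, 0.076]
contact_force: [0.3, 0.8, 0.3]
grip_width: 36.2
finger_force: 0.0
```

```bash
cat > chk.py <<'E'
from h import *
p,d=bot.capture("top"); z=world("top",d)[...,2]; m=np.abs(z-65)<6; m[:235]=0;m[340:]=0;m[:,:370]=0;m[:,480:]=0
v,u=np.nonzero(m);P=w2m(cast("top",np.c_[u,v],65)[:,:2]); print(len(u),[(lo,np.percentile(P[(P[:,1]>lo)&(P[:,1]<lo+4)][:,0],[1,99]).round(1).tolist()) for lo in(5,20,35,50,62)], [(lo,np.percentile(P[(P[:,0]>lo)&(P[:,0]<lo+8)][:,1],[1,99]).round(1).tolist()) for lo in(-68,-58,-50,-40,-30,-20,-10,5,15,30,45,55)])
plan([]); print(w2m(bot.get_obs()["tool_pos"][:2]))
E
python3 chk.py
```

```text
2190 [(5, [1.3, 68.8]), (20, [-67.7, 70.0]), (35, [-67.2, 68.6]), (50, [-67.6, 68.1]), (62, [-43.4, 69.6])] [(-68, [23.9, 60.3]), (-58, [23.2, 60.8]), (-50, [23.9, 69.2]), (-40, [24.3, 69.8]), (-30, [23.4, 70.5]), (-20, [23.8, 71.0]), (-10, [23.9, 69.9]), (5, [3.1, 69.8]), (15, [2.3, 69.6]), (30, [2.9, 69.7]), (45, [1.8, 68.8]), (55, [2.4, 69.5])]
now 20.55 [ 434.6 -276.8  109.4    4.4] tilt [-3.141e+00  3.000e-04] F [-1.   0.3  0.4] 32.56758543061928 0.0
[-51.92875694 -44.23403657]
```

Call:
send_rows(rows=[{"x": 0,"y": 0,"z": 0,"ax": 0,"ay": 0,"az": 0,"jaw": -1},{"x": 0,"y": 0,"z": 0,"ax": 0,"ay": 0,"az": 0,"jaw": -1},{"x": 0,"y": 0,"z": 0.2,"ax": 0,"ay": 0,"az": 0,"jaw": -1},{"x": 0,"y": 0,"z": 0.38,"ax": 0,"ay": 0,"az": 0,"jaw": -1},{"x": 0,"y": -0.04,"z": 0.38,"ax": 0,"ay": 0,"az": 0,"jaw": -1},{"x": 0,"y": -0.07,"z": 0.38,"ax": 0,"ay": 0,"az": 0,"jaw": -1},{"x": 0,"y": -0.09,"z": 0.38,"ax": 0,"ay": 0,"az": 0,"jaw": -1},{"x": 0,"y": -0.105,"z": 0.38,"ax": 0,"ay": 0,"az": 0,"jaw": -1},{"x": 0,"y": -0.115,"z": 0.38,"ax": 0,"ay": 0,"az": 0,"jaw": -1},{"x": 0,"y": -0.115,"z": 0.38,"ax": 0,"ay": 0,"az": 0,"jaw": -1}])

```text
time: 21.8
tool_pos: [433.1, -254.8, 33.8]
tcp_rot: [3.141, -0.0, 0.075]
contact_force: [-0.1, -0.0, -1.0]
grip_width: 0.5
finger_force: 0.0
```

```bash
python3 chk.py
```

```text
1639 [(5, [-15.1, 68.8]), (20, [-15.7, 70.0]), (35, [-6.7, 69.5]), (50, [-7.1, 69.0]), (62, [-66.8, 69.5])] [(-68, [63.5, 67.1]), (-58, [64.0, 66.7]), (-50, [63.6, 70.7]), (-40, [63.6, 71.0]), (-30, [64.3, 70.7]), (-20, [2.8, 70.9]), (-10, [3.7, 69.8]), (5, [3.1, 69.8]), (15, [2.3, 70.4]), (30, [2.9, 69.0]), (45, [1.8, 68.8]), (55, [2.4, 69.5])]
now 21.85 [ 433.  -254.8   33.6    4.3] tilt [-3.1415e+00 -1.0000e-04] F [-0.1 -0.2 -0.4] 0.6057660312758246 4.536045632441699e-05
[-51.83770136 -22.16837073]
```

Call:
send_rows(rows=[{"x": 0,"y": -0.005,"z": 0,"ax": 0,"ay": 0,"az": 0,"jaw": -1},{"x": 0,"y": -0.01,"z": 0,"ax": 0,"ay": 0,"az": 0,"jaw": -1},{"x": 0,"y": -0.013,"z": 0,"ax": 0,"ay": 0,"az": 0,"jaw": -1},{"x": 0,"y": -0.013,"z": 0,"ax": 0,"ay": 0,"az": 0,"jaw": -1},{"x": 0,"y": -0.013,"z": 0,"ax": 0,"ay": 0,"az": 0,"jaw": -1},{"x": 0,"y": -0.013,"z": 0,"ax": 0,"ay": 0,"az": 0,"jaw": -1},{"x": 0,"y": -0.013,"z": 0,"ax": 0,"ay": 0,"az": 0,"jaw": -1},{"x": 0,"y": -0.013,"z": 0,"ax": 0,"ay": 0,"az": 0,"jaw": -1},{"x": 0,"y": -0.013,"z": 0,"ax": 0,"ay": 0,"az": 0,"jaw": -1},{"x": 0,"y": -0.013,"z": 0,"ax": 0,"ay": 0,"az": 0,"jaw": -1}])

```text
time: 23.1
tool_pos: [432.8, -252.2, 33.5]
tcp_rot: [-3.141, -0.0, 0.075]
contact_force: [-0.2, -0.9, 0.4]
grip_width: 0.2
finger_force: 0.3
```

Call:
send_rows(rows=[{"x": 0,"y": 0.1,"z": 0,"ax": 0,"ay": 0,"az": 0,"jaw": -1},{"x": 0,"y": 0.2,"z": 0,"ax": 0,"ay": 0,"az": 0,"jaw": -1},{"x": 0,"y": 0.2,"z": -0.25,"ax": 0,"ay": 0,"az": 0,"jaw": -1},{"x": 0,"y": 0.2,"z": -0.5,"ax": 0,"ay": 0,"az": 0,"jaw": -1},{"x": -0.3,"y": 0.2,"z": -0.7,"ax": 0,"ay": 0,"az": 0,"jaw": -1},{"x": -0.3,"y": 0.5,"z": -0.8,"ax": 0,"ay": 0,"az": 0,"jaw": -1},{"x": -0.3,"y": 0.7,"z": -0.9,"ax": 0,"ay": 0,"az": 0,"jaw": -1},{"x": -0.3,"y": 0.7,"z": -0.9,"ax": 0,"ay": 0,"az": 0,"jaw": -1},{"x": -0.3,"y": 0.7,"z": -0.9,"ax": 0,"ay": 0,"az": 0,"jaw": -1},{"x": -0.3,"y": 0.7,"z": -0.9,"ax": 0,"ay": 0,"az": 0,"jaw": -1}])

```text
time: 24.35
tool_pos: [383.2, -395.3, 212.7]
tcp_rot: [-3.14, 0.001, 0.076]
contact_force: [0.0, -0.1, -0.0]
grip_width: 0.3
finger_force: 0.0
```

```bash
python3 chk.py; python3 - <<'E'
from h import *
p,d=bot.capture("top"); cv2.imwrite("pics/t6.png",cv2.resize(p[235:345,370:480][:,:,::-1],None,fx=5,fy=5,interpolation=cv2.INTER_CUBIC))
E
```

```text
2715 [(5, [-68.2, 68.7]), (20, [-68.5, 69.0]), (35, [-68.9, 68.5]), (50, [-68.5, 68.0]), (62, [-68.3, 69.1])] [(-68, [1.9, 69.4]), (-58, [2.3, 69.6]), (-50, [1.5, 69.8]), (-40, [1.9, 69.7]), (-30, [2.5, 70.4]), (-20, [3.1, 70.7]), (-10, [3.5, 69.8]), (5, [3.1, 69.8]), (15, [2.3, 68.9]), (30, [2.9, 68.7]), (45, [1.8, 69.0]), (55, [2.4, 69.5])]
now 24.4 [ 383.4 -395.3  212.9    4.4] tilt [-3.14e+00  7.00e-04] F [-0.2 -0.3  0.7] 0.7184596640218079 0.0
[-112.05108328 -158.48791272]
```

View pics/t6.png

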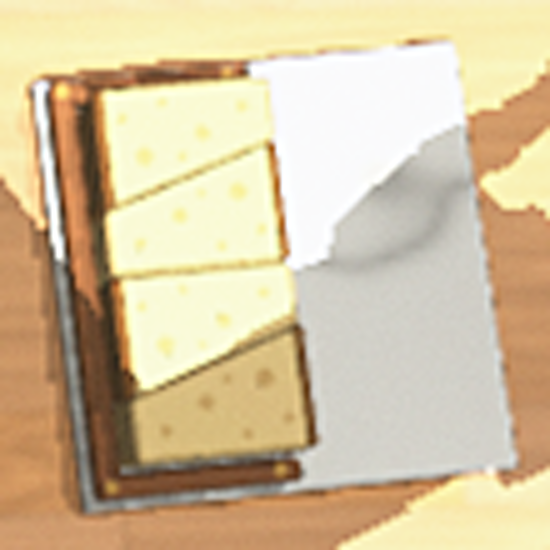

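The top view shows all four wedges packed head to tail and flush at the mouth, with the front line running from crop (270,80) to (312,445). The ends lie at y ≈ 2–3 and 69–70 mm, and the board has not moved.

```bash
python3 -c "
from plant import bot; print(bot.close_job())"
```

```text
the job is handed in; nothing more can be done
None
```

All four wedges are packed flush in the bay, alternating head to tail. I handed the job in at about 24 s; the hand-in reported no verdict.

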